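# Set the stop collar to the index clip

### The arm

A 6-joint arm with a two-finger parallel gripper is mounted at the origin on a cart in front of the work surface, level with it; the furniture and walls round the work are solid. World frame = base frame: x ahead of the robot, y to its left, z up, the work surface at z = 0. Lengths are in m, angles in degrees, forces in N, time in s.
With the tool pointing down it reaches from about 0.275 to 0.775 m from the base axis. Payload 14.6 kg.
Tool frame: the origin (TCP) lies between the finger pads; the fingertips stand env.tip_extent ahead of it and the grasp point (between the pads) lies 3 mm ahead of it (env.tip_extent is the distance from the TCP to the fingertips, in m); z points along the fingers, y is the line along which they close (so a half turn about z gives the same grasp; the last joint's range is limited). The gripper opens to 85 mm and grips with 20 to 120 N. Pads are 22 mm wide; open, the fingers measure 114 mm over their backs; the gripper's body (76 mm by 85 mm) begins 54 mm behind the grasp point. The pads swing forward as they close: fully open they stand 13 mm farther back than shut.
Start: joints at [-75.476, 15.075, -2.767, 72.158, 0, 81.102], TCP at [0.209, -0.482, 0.253] pointing down, gripper open.
Joint ranges: [-151.79, 151.79], [-50.71, 97.33], [-67.44, 78.34], [-121.81, 120.89], [-77.56, 73.72], [-180, 180]. Speed limits (degrees/s): [108.29, 108.29, 147.25, 159.86, 180, 180].

### API

Orientations are given as [roll, pitch, yaw] about the fixed x, y, z axes, in that order (R = Rz(yaw) Ry(pitch) Rx(roll)).
In Python, from workcell import env gives the robot as it stands.
- The arm moves only by the tool carry_out, never from a script. Its argument "commands" is a list of rows, each a list of 3 entries, a list of its own where there are three numbers: the shift along the tool's x, y, z in mm, then the turn about the tool's z in rad, then the gripper command: -1 is shut, 1 is fully open, values between are in proportion. A call has 1 to 20 rows; each row is the pose to reach, as a shift and turn from the pose commanded when the call began, along the tool's axes at that moment; what a row does not reach only later rows make up. A row lasts 1/8 s, in which the tool goes at most 62.5 mm and 10.7 degrees, less where a joint would pass 70% of its speed; a pose out of reach is approached as far as the arm can. A call with a gripper value outside its range is refused whole. The fingers move at their own pace and stop on an object; "newtons" is the grip in N (left out, the last holds). Time passes only in rows, so rows that repeat a pose let the fingers close. It gives the time, the measured TCP pose, the force, the opening and the grip force at its end, in the units of the state.
- env.get_state(): the state, without advancing time (a new reading comes with each control period).
- env.camera(name): name is "scene" or "side" or "wrist"; returns a dict with "img" (400x640x3 uint8, red, green, blue), "z_map" (400x640 float32, m along the optical axis (not along the pixel's ray), 0 where there is no reading), "intrinsics" (3x3 intrinsics, pixels), "rvec" (rotation vector, rad) and "tvec" (3), from world to camera coordinates, as OpenCV has them; the wrist camera has in their place "mount" (4x4, takes a point from camera to tool coordinates, whose origin is the TCP and whose axes are the flange's). Camera axes: x right, y down, z forward; pixel columns grow to the right and rows downward; lengths in m; the calibration is good to about 2 mm. A picture is of the moment at which its call begins: read the wrist's pose just before it.
- env.finish_job(): hands the job in; it is judged then, once.
Trained networks look in the newest picture that a camera, given by its name, has taken for a name from the list of things; names that differ only in an ending like _2 or _b are one class to them, and where a whole thing is asked for, a point or a joint stands for the part that bears it (a point fixed in the world has none). Each returns a list of dicts, best first, with "score" (0 to 1); they miss things now and then, are a little off and sometimes report something else, mostly with a low value. They report only what shows in the picture. A call takes as long as a camera call.
- env.spot_in(target, camera): "location" ([x, y, z] in m, in the coordinates of the camera as it stood for that picture, good to about 4 mm: the middle of the surface that is visible of it).
- env.masks_of(target, camera): "pixels" (400x640 bool, what is visible of it).
- env.mark_of(target, camera): "location" ([x, y, z] in m, in the coordinates of the camera as it stood for that picture, good to about 4 mm: a listed point, or the origin of a listed thing).
The state is a dict: "time_s": time; "joints": joint angles; "qvel": joint speeds; "effort": joint torques, N m; "position": TCP position; "ee_rot": TCP orientation; "contact_force": force on the tool from outside, world axes, zero at the start; "ft_torque": the same for the moment, N m; "opening": finger opening in m; "gripper_force": force on a finger pad.
Only numpy, scipy, OpenCV 4.12 (cv2) and the standard library are available. Lean on these libraries where they do the work, as an engineer would, in place of code of your own. Each camera call takes 0.05 s, during which the arm holds its last target. There are 200 camera calls.

### The job

Two small bar gauges lie on the bench, each with a collar on its bar. On the gauge whose collar carries the upright flat tab, slide the collar along the bar until the tab stands level with the brass clip on that gauge's own front edge, stop it there, and only then let go. Leave the plain round collar on the other gauge where it is.

Things in the scene. Friction and masses are not known exactly. Their poses are not given: they have to be found in the camera images.
- stop_collar: Collar to move: aluminium ring, diameter 34, length 24 mm, with an upright flat tab. Origin: ring centre, on the bar's axis, 45 mm above the bench; y along the bar, z up. Tab: 12 mm thick along y, 30 mm wide along x, centred on the origin, from 17 to 55 mm above it. It slides along y only (about 2.5 N friction), cannot turn, and stays where left. It starts on the -y side of the clip.
- stop_clip: Brass index clip, fixed to the front edge of the same gauge's base plate: 12 mm wide along the bar, its pointed finger 37 mm high, 22 mm in front of the bar's axis. Origin: on the bench under the bar's axis, level with the clip's middle; y along the bar as for the collar, z up. The collar is on the mark when its origin lies at y = 0 in this frame.
- stop_gauge: Gauge that carries the tabbed collar, fixed to the bench: grey plate 50 x 220 x 12 mm, steel bar of 14 mm diameter along y, axis 45 mm up, between two end posts 58 mm high, centred 100 mm either side of the middle. Origin: centre of its underside; x away from the clip's edge, z up.
- plain_collar: Collar to leave alone, on the other, equal gauge, which has a brass clip of its own: plain aluminium ring, diameter 38 mm, length 24 mm, no tab. Origin: ring centre, 45 mm above the bench; y along its bar.

How it is judged (in metres and radians):
On the way:
1. the tabbed collar stands still within 10 mm of the clip while the fingers are still on it (y of stop_collar in the frame of stop_clip between -0.01 and 0.01 m and linear speed of stop_collar below 0.02 m/s and contact force between the fingers and stop_collar above 0.3 N), for 0.2 s.
At the end, for the whole second after the job is handed in: The tabbed collar rests on its bar with its middle within 10 mm, along the bar, of the brass clip on its own gauge, released; the plain collar is within 10 mm of where it was (y of stop_collar in the frame of stop_clip between -0.01 and 0.01 m and linear speed of stop_collar below 0.01 m/s and distance of plain_collar from where it was at the start of the episode below 0.01 m); the robot touches nothing.
It fails at once if the plain collar is shifted by more than 10 mm (distance of plain_collar from where it was at the start of the episode above 0.01 m).
It also fails if it takes over 34 s, if anything falls off the work surface, if the arm or the gripper's body presses on something with over 40 N, if the wrist force passes 120 N, or if a joint passes its speed limit or range.

## Working session

There is one attempt and no reset: what is moved stays moved. The work goes in short steps, Python scripts to look and compute and a tool call to move; the robot and the scene stay as the last step left them, time stands still between calls to the robot, and variables do not carry over. Pictures are saved under pics/ and viewed, at most 10 in all, crops included, and the job is handed in when it is done.

Besides the shell and the picture viewer there is one more tool, called as name(argument=value, ...), one argument or row to a line, values as JSON. carry_out: Moves the arm, as the interface text tells. Its arguments: {"type":"object","properties":{"commands":{"type":"array","items":{"type":"array"}},"newtons":{"type":"number"}},"required":["commands"]}

```bash
mkdir -p pics; cat > h.py <<'E'
import numpy as np, cv2
from scipy.spatial.transform import Rotation as R
from workcell import env
def toworld(c,p,st=None):
    p=np.asarray(p,float)
    if 'mount' in c:
        m=np.array(c['mount']); q=p@m[:3,:3].T+m[:3,3]
        return q@toolR(st).T+np.array(st['position'])
    Rm=cv2.Rodrigues(np.array(c['rvec'],float))[0]
    return (p-np.array(c['tvec']).ravel())@Rm
def toolR(st): return R.from_euler('xyz',st['ee_rot'],degrees=True).as_matrix()
def cloud(c,mask,st=None):
    v,u=np.nonzero(mask&(c['z_map']>0)); z=c['z_map'][v,u]; K=np.array(c['intrinsics'])
    return toworld(c,np.c_[(u-K[0,2])/K[0,0]*z,(v-K[1,2])/K[1,1]*z,z],st)
E
python3 - <<'E'
from h import *
st=env.get_state(); print(st, env.tip_extent)
for n in ['scene','side','wrist']:
    s=env.get_state(); c=env.camera(n); cv2.imwrite(f'pics/{n}0.png',c['img'][:,:,::-1])
    for t in ['stop_collar','stop_clip','stop_gauge','plain_collar']:
        for d in env.mark_of(t,n)[:3]: print(n,t,round(d['score'],2),toworld(c,d['location'],s).round(4))
E
```

```text
{'time_s': 0.0, 'joints': array([-7.54756083e+01,  1.50993529e+01, -2.80564671e+00,  7.21575820e+01,
        1.63733264e-04,  8.11017333e+01]), 'qvel': array([-0.07783144,  0.07772198, -0.03219794, -0.00925528, -0.09087633,
       -0.06749452]), 'effort': array([ 2.32582315e-03, -6.37612224e+01,  3.84565294e+01,  1.40960605e-02,
       -5.03700062e-05,  4.62968160e-05]), 'position': array([ 0.2086211 , -0.48148644,  0.25280832]), 'ee_rot': array([-1.79938197e+02, -9.84191022e-03,  2.34226530e+01]), 'contact_force': array([ 0.02435351, -0.70809311, -0.33093859]), 'ft_torque': array([0.04300686, 0.0086938 , 0.00825344]), 'gripper_force': 0.0, 'opening': 0.08543239200564291} 0.022
scene stop_collar 0.61 [ 0.4433 -0.1196  0.0448]
scene stop_clip 0.55 [ 0.4451 -0.1223  0.044 ]
scene stop_clip 0.5 [ 0.4439 -0.0815 -0.001 ]
scene stop_gauge 0.7 [ 0.4502 -0.0798 -0.002 ]
scene plain_collar 0.86 [0.4523 0.1496 0.0493]
side stop_collar 0.55 [ 0.4457 -0.1245  0.0446]
side stop_clip 0.41 [ 0.45   -0.0816  0.    ]
side stop_gauge 0.16 [ 0.4436 -0.117   0.0449]
side plain_collar 0.82 [0.4521 0.1529 0.0499]
side plain_collar 0.48 [ 0.4438 -0.1196  0.0457]
```

View pics/scene0.png

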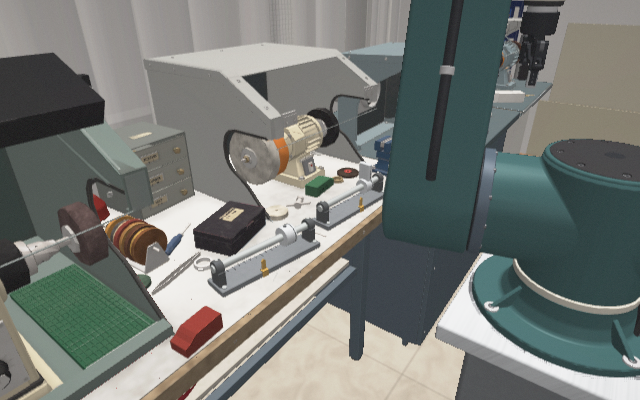

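View pics/side0.png

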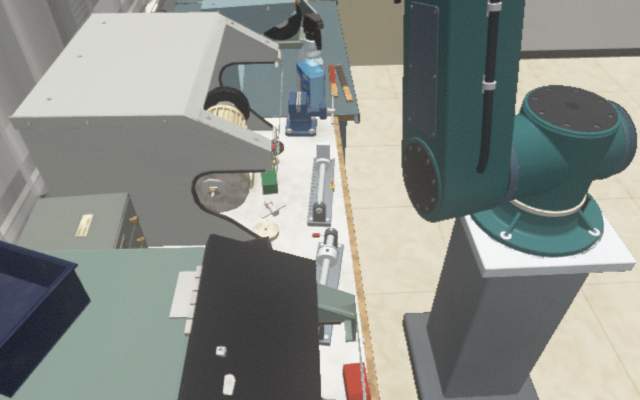

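```bash
python3 - <<'E'
from h import *
for n in ['scene','side']:
    c=env.camera(n)
    for t in ['stop_collar','stop_clip','stop_gauge','plain_collar']:
        for d in env.masks_of(t,n)[:2]:
            m=d['pixels']; p=cloud(c,m); v,u=np.nonzero(m)
            print(n,t,round(d['score'],2),m.sum(),'uv',u.mean().round(),v.mean().round(),'med',np.median(p,0).round(4),'lo',np.percentile(p,3,0).round(3),'hi',np.percentile(p,97,0).round(3))
            if t=='stop_collar':
                q=p[p[:,2]>.085]; 
                if len(q)>5: print('  tabtop',len(q),q.mean(0).round(4),np.ptp(q,0).round(3), cv2.minAreaRect(q[:,:2].astype('f4')*1000))
            if t=='stop_gauge':
                q=p[abs(p[:,2]-.012)<.004]
                if len(q)>5: print('  plate',cv2.minAreaRect(q[:,:2].astype('f4')*1000))
                q=p[abs(p[:,2]-.058)<.003]
                if len(q)>5: print('  posts',cv2.minAreaRect(q[:,:2].astype('f4')*1000))
E
```

```text
scene stop_collar 0.74 371 uv 365.0 177.0 med [ 0.4367 -0.1167  0.0676] lo [ 0.426 -0.129  0.032] hi [ 0.456 -0.109  0.099]
  tabtop 92 [ 0.4411 -0.1184  0.0934] [0.031 0.012 0.015] ((442.288330078125, -121.23258972167969), (12.410078048706055, 31.26681137084961), 87.82847595214844)
scene stop_clip 0.47 54 uv 361.0 206.0 med [ 0.4237 -0.0747  0.0134] lo [ 0.419 -0.082  0.003] hi [ 0.429 -0.07   0.031]
scene stop_gauge 0.95 2093 uv 351.0 200.0 med [ 0.4434 -0.073   0.0135] lo [ 0.418 -0.17   0.002] hi [0.472 0.033 0.091]
  plate ((464.85894775390625, -149.49777221679688), (104.66409301757812, 372.790283203125), 11.780512809753418)
  posts ((447.1400451660156, -72.24129486083984), (210.19384765625, 24.042943954467773), 81.55529022216797)
scene plain_collar 0.82 324 uv 287.0 234.0 med [0.4416 0.1595 0.0535] lo [0.432 0.143 0.033] hi [0.466 0.166 0.064]
side stop_collar 0.79 352 uv 322.0 154.0 med [ 0.445  -0.1161  0.0731] lo [ 0.43  -0.125  0.044] hi [ 0.459 -0.109  0.101]
  tabtop 119 [ 0.4443 -0.1178  0.0953] [0.028 0.016 0.018] ((443.9288330078125, -119.2651596069336), (13.166360855102539, 28.57764434814453), 77.25119018554688)
side stop_gauge 0.78 1726 uv 321.0 188.0 med [ 0.4517 -0.0568  0.0164] lo [ 0.425 -0.148  0.009] hi [0.478 0.034 0.097]
  plate ((449.2696838378906, -74.67005157470703), (224.04257202148438, 50.0904655456543), 83.61852264404297)
  posts ((449.79437255859375, -43.08972930908203), (160.64772033691406, 29.079572677612305), 85.5505142211914)
side plain_collar 0.66 354 uv 327.0 255.0 med [0.4507 0.1593 0.0587] lo [0.435 0.14  0.033] hi [0.469 0.166 0.067]
```

The scene shows the tabbed collar at pixel (365,172) on the farther gauge, its clip near (361,206). The plain collar is at (287,234) on the near gauge. The side view agrees, with the tab at (322,152) and the clip at (333,185). Next I check the path for obstacles and work out the approach.

```bash
python3 - <<'E'
from h import *
P=np.vstack([cloud(c,np.ones((400,640),bool)) for c in map(env.camera,['scene','side'])])
for x in np.arange(.15,.65,.05):
    print(round(x,2),[ (lambda q: int(1000*np.percentile(q,98)) if len(q)>3 else -1)(P[(P[:,0]>x)&(P[:,0]<x+.05)&(P[:,1]>y)&(P[:,1]<y+.05)&(P[:,2]<.6),2]) for y in np.arange(-.6,.2,.05)])
s=env.get_state(); T=toolR(s)
print(T.round(3), T.T@(np.array([.4445,-.100,.22])-s['position'])*1000)
# clip by colour
for n in ['scene','side']:
    c=env.camera(n); h=cv2.cvtColor(c['img'],cv2.COLOR_RGB2HSV); m=(h[...,0]>12)&(h[...,0]<30)&(h[...,1]>130)&(h[...,2]>80)
    p=cloud(c,m); p=p[(abs(p[:,0]-.43)<.04)&(abs(p[:,1]+.08)<.06)]; print(n,len(p),np.median(p,0).round(4),p.min(0).round(3),p.max(0).round(3))
E
```

```text
0.15 [-729, -730, 426, 424, -731, -731, -732, -729, -635, -634, -633, -632, 464, 438, 294, 1]
0.2 [-732, 343, 420, 426, -732, -731, -730, -731, -731, -732, -732, -732, -730, 467, 355, 179]
0.25 [-731, -733, -732, -730, -732, -732, -732, -732, -732, -730, -731, 446, 457, 467, 346, 186]
0.3 [4, 10, 11, 8, 3, -736, -736, -735, -1, -1, 428, 440, 443, -1, -1, -1]
0.35 [12, 12, 11, 2, 3, 2, 2, 1, 3, 2, 2, 2, 2, 2, 2, 1]
0.4 [5, 4, 4, 253, 253, 71, 36, 3, 56, 100, 52, 50, 48, 59, 62, 62]
0.45 [2, 3, 232, 268, 90, 91, 88, 3, 13, 99, 53, 54, 59, 16, 65, 65]
0.5 [4, 4, 290, 294, 89, 239, 234, 171, 169, 170, 170, 170, 235, 235, 41, 43]
0.55 [288, 289, 289, 292, 3, 266, 267, 11, 17, 31, 31, 125, 261, 262, 46, 44]
0.6 [287, 287, 287, 290, 0, 293, 300, 299, 299, 298, 297, 296, 290, 291, 45, 44]
[[ 0.918  0.397 -0.   ]
 [ 0.397 -0.918  0.   ]
 [-0.    -0.    -1.   ]] [ 368.12507448 -256.53656943   33.2778083 ]
scene 31 [ 0.4222 -0.0767  0.014 ] [ 0.419 -0.081  0.004] [ 0.427 -0.071  0.034]
side 9 [ 0.4254 -0.0735  0.0176] [ 0.423 -0.078  0.015] [ 0.428 -0.071  0.021]
```

```bash
python3 - <<'E'
from h import *
c0=env.camera('wrist'); print(np.array(c0['mount']).round(3))
P=np.vstack([cloud(c,np.ones((400,640),bool)) for c in map(env.camera,['scene','side'])])
for y in np.arange(-.5,.1,.025):
    q=P[(P[:,1]>y)&(P[:,1]<y+.025)&(P[:,0]>.35)&(P[:,0]<.75)]
    print(round(y,3),[(lambda r:(round(float(np.sort(r)[2]),3) if len(r)>3 else None))(q[(q[:,2]>a)&(q[:,2]<a+.05),0]) for a in np.arange(.11,.5,.05)])
E
```

```text
[[-0.    -0.948 -0.319  0.083]
 [ 1.    -0.    -0.001 -0.002]
 [ 0.001 -0.319  0.948 -0.12 ]
 [ 0.     0.     0.     1.   ]]
-0.5 [0.491, None, None, 0.548, None, None, None, None]
-0.475 [0.48, 0.471, 0.451, 0.537, None, None, None, None]
-0.45 [0.424, 0.435, 0.437, 0.499, None, None, None, None]
-0.425 [0.425, 0.434, 0.432, 0.492, None, None, None, None]
-0.4 [None, 0.437, 0.43, None, None, None, None, None]
-0.375 [None, None, None, None, None, None, None, None]
-0.35 [0.674, 0.559, 0.548, 0.595, None, None, None, None]
-0.325 [0.673, 0.526, 0.527, 0.579, None, None, None, None]
-0.3 [None, 0.527, 0.525, 0.583, None, None, None, None]
-0.275 [0.607, 0.527, 0.526, 0.643, None, None, None, None]
-0.25 [0.607, 0.528, None, 0.643, None, None, None, None]
-0.225 [None, 0.53, None, 0.645, None, None, None, None]
-0.2 [0.611, 0.531, None, 0.644, None, None, None, None]
-0.175 [0.609, 0.53, None, 0.646, None, None, None, None]
-0.15 [0.609, 0.532, None, 0.646, None, None, None, None]
-0.125 [0.617, 0.532, None, 0.647, None, None, None, None]
-0.1 [0.617, 0.533, None, 0.647, None, None, None, None]
-0.075 [0.632, 0.534, None, 0.648, None, None, None, None]
-0.05 [0.596, 0.534, None, 0.648, None, None, None, None]
-0.025 [0.595, 0.535, None, 0.649, None, None, None, None]
0.0 [0.592, 0.534, 0.533, 0.65, None, None, None, None]
0.025 [0.595, 0.534, 0.534, 0.588, None, None, None, None]
0.05 [0.659, 0.535, 0.536, 0.588, None, None, None, None]
0.075 [0.683, 0.541, 0.542, 0.594, None, None, None, None]
```

View pics/wrist0.png

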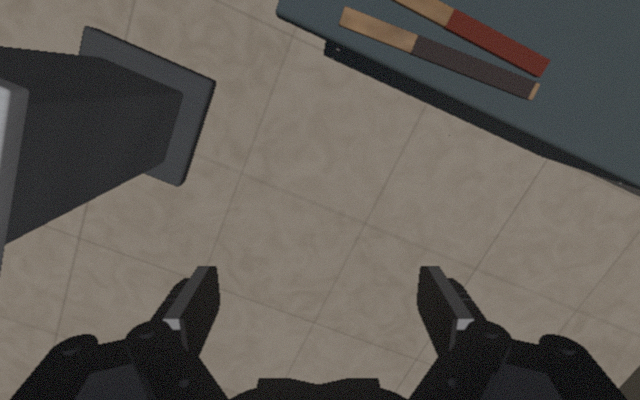

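Wrist view: only floor and the side bench show, nothing of the gauges. The hood lip at x≈0.53 calls for the half-turned grasp, which puts the wrist camera on the robot side.

carry_out(
  commands=[
    [[0,0,0],-0.18,1],
    [[25,-16,0],-0.36,1],
    [[50,-33,5],-0.54,1],
    [[75,-50,10],-0.72,1],
    [[100,-66,15],-0.9,1],
    [[125,-83,20],-1.08,1],
    [[150,-100,25],-1.26,1],
    [[180,-119,30],-1.44,1],
    [[210,-139,35],-1.62,1],
    [[240,-158,40],-1.8,1],
    [[270,-178,45],-1.98,1],
    [[300,-198,50],-2.16,1],
    [[325,-215,53],-2.34,1],
    [[345,-228,53],-2.52,1],
    [[360,-238,53],-2.62,1],
    [[360,-238,53],-2.62,1],
    [[360,-238,53],-2.62,1],
  ],
)

```text
time_s: 3.72
position: [0.4442, -0.1206, 0.2003]
ee_rot: [-180.0, -0.0, 173.4]
contact_force: [-0.3, 0.3, -0.4]
opening: 0.0855
gripper_force: 0.0
```

```bash
python3 - <<'E'
from h import *
s=env.get_state(); c=env.camera('wrist'); cv2.imwrite('pics/w1.png',c['img'][:,:,::-1])
print(s['time_s'],s['position'],s['ee_rot'],s['joints'].round(1),s['contact_force'])
for t in ['stop_collar','stop_clip','stop_gauge']:
    for d in env.mark_of(t,'wrist')[:2]: print(t,round(d['score'],2),toworld(c,d['location'],s).round(4))
for t in ['stop_collar','stop_clip','stop_gauge']:
    for d in env.masks_of(t,'wrist')[:2]:
        p=cloud(c,d['pixels'],s); print(t,round(d['score'],2),len(p),np.median(p,0).round(4),np.percentile(p,3,0).round(3),np.percentile(p,97,0).round(3))
        q=p[p[:,2]>.096] if t=='stop_collar' else p[abs(p[:,2]-.012)<.004]
        if len(q)>9: print(cv2.minAreaRect(q[:,:2].astype('f4')*1000),q.mean(0).round(4))
h=cv2.cvtColor(c['img'],cv2.COLOR_RGB2HSV); m=(h[...,0]>12)&(h[...,0]<30)&(h[...,1]>130)&(h[...,2]>80)
p=cloud(c,m,s); k=(abs(p[:,0]-.43)<.04)&(abs(p[:,1]+.08)<.06)&(p[:,2]>.002);p=p[k]; print('brass',len(p),np.median(p,0).round(4),np.percentile(p,2,0).round(3),np.percentile(p,98,0).round(3))
E
```

```text
3.725 [ 0.44417506 -0.12059311  0.2002796 ] [-1.79993756e+02 -5.63589198e-03  1.73416221e+02] [-25.3  10.2 -17.8  62.   -0.  -18.8] [-0.26792758  0.27129786 -0.42504597]
stop_collar 0.91 [ 0.4442 -0.1251  0.0463]
stop_gauge 0.89 [ 4.444e-01 -7.050e-02 -2.000e-04]
stop_collar 0.97 1495 [ 0.4362 -0.1204  0.0859] [ 0.427 -0.132  0.048] [ 0.456 -0.11   0.1  ]
((442.5645751953125, -121.3724136352539), (11.548416137695312, 29.870874404907227), 83.70594787597656) [ 0.4418 -0.1209  0.0986]
stop_clip 0.67 205 [ 0.424  -0.0762  0.0145] [ 0.42  -0.081  0.005] [ 0.428 -0.07   0.035]
((425.8923034667969, -75.55738067626953), (12.876826286315918, 12.232396125793457), 83.0243911743164) [ 0.4231 -0.0762  0.0132]
stop_gauge 0.64 14209 [ 0.4424 -0.0766  0.0122] [ 0.419 -0.174  0.009] [0.475 0.026 0.098]
((448.2299499511719, -74.22711944580078), (220.11866760253906, 50.08460998535156), 83.62785339355469) [ 0.442  -0.0682  0.0111]
brass 121 [ 0.4234 -0.0769  0.0144] [ 0.42  -0.081  0.01 ] [ 0.427 -0.071  0.035]
```

View pics/w1.png

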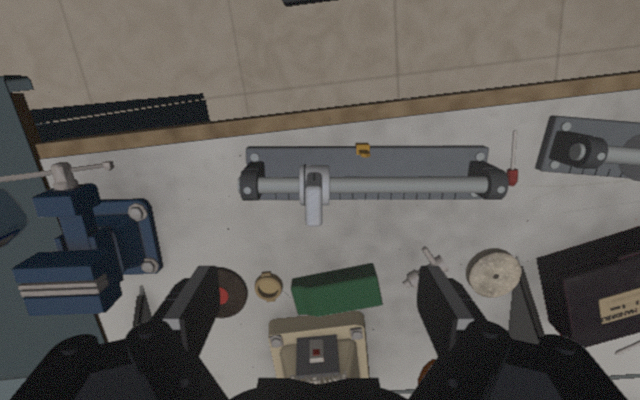

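The wrist view shows the tab at (314,200) and the brass clip at (363,150), with the bar running between posts at (250,185) and (495,185). The collar has to travel about 43 mm along +bar, which is tool +y. Now I go down and grip the tab.

carry_out(
  commands=[
    [[1,-1,30],0,1],
    [[1,-1,60],0,1],
    [[1,-1,85],0,1],
    [[1,-1,100],0,1],
    [[1,-1,110],0,0.5],
    [[1,-1,110],0,-1],
    [[1,-1,110],0,-1],
    [[1,-1,110],0,-1],
    [[1,-1,110],0,-1],
    [[1,-1,110],0,-1],
    [[1,-1,110],0,-1],
    [[1,-1,110],0,-1],
  ],
  newtons=25,
)

```text
time_s: 5.58
position: [0.4436, -0.1214, 0.0909]
ee_rot: [-180.0, 0.1, 173.5]
contact_force: [-1.3, -0.6, 5.9]
opening: 0.0114
gripper_force: 30.1
```

carry_out(
  commands=[
    [[0,4,0],0,-1],
    [[0,9,0],0,-1],
    [[0,15,0],0,-1],
    [[0,21,0],0,-1],
    [[0,27,0],0,-1],
    [[0,33,0],0,-1],
    [[0,38,0],0,-1],
    [[0,41,0],0,-1],
    [[0,43,0],0,-1],
    [[0,43,0],0,-1],
    [[0,43,0],0,-1],
    [[0,43,0],0,-1],
    [[0,43,0],0,-1],
  ],
)

```text
time_s: 7.2
position: [0.4485, -0.0785, 0.0909]
ee_rot: [-180.0, 0.1, 173.5]
contact_force: [-1.2, -0.7, 7.9]
opening: 0.0118
gripper_force: 30.2
```

```bash
cat > m.py <<'E'
from h import *
u=np.array([.111,.9938]); s=env.get_state(); print(s['position'],s['gripper_force'],s['contact_force'])
for n in ['wrist','scene','side']:
    c=env.camera(n); cv2.imwrite(f'pics/{n}_{s["time_s"]:.1f}.png',c['img'][:,:,::-1])
    h=cv2.cvtColor(c['img'],cv2.COLOR_RGB2HSV); m=(h[...,0]>12)&(h[...,0]<30)&(h[...,1]>130)&(h[...,2]>80)
    p=cloud(c,m,s); p=p[(abs(p[:,0]-.425)<.02)&(abs(p[:,1]+.08)<.03)&(p[:,2]>.004)]
    if len(p)>3: a=p[:,:2]@u; print(n,'brass along',len(p),np.percentile(a,[3,50,97]).round(4))
    for d in env.masks_of('stop_collar',n)[:1]:
        p=cloud(c,d['pixels'],s); a=p[:,:2]@u; k=p[:,2]>.064
        print(n,'collar',round(d['score'],2),len(p),'tab',np.percentile(a[k],[3,50,97]).round(4) if k.sum()>5 else 0,'ring',np.percentile(a[~k],[3,50,97]).round(4) if (~k).sum()>5 else 0)
E
python3 m.py; ls pics
```

```text
[ 0.44845801 -0.07853915  0.09086132] 30.22029161453247 [-1.24224134 -0.71101545  7.86876988]
wrist brass along 262 [-0.0339 -0.0289 -0.0233]
wrist collar 0.89 4453 tab [-0.0316 -0.0262 -0.0206] ring [-0.0374 -0.0258 -0.0146]
scene brass along 33 [-0.0329 -0.0281 -0.0224]
scene collar 0.82 227 tab [-0.0318 -0.023  -0.0182] ring [-0.0381 -0.0183 -0.0135]
side brass along 9 [-0.0311 -0.0249 -0.0217]
side collar 0.73 176 tab [-0.0246 -0.021  -0.0168] ring [-0.0263 -0.0162 -0.0122]
scene0.png
scene_7.2.png
side0.png
side_7.2.png
w1.png
wrist0.png
wrist_7.2.png
```

View pics/wrist_7.2.png

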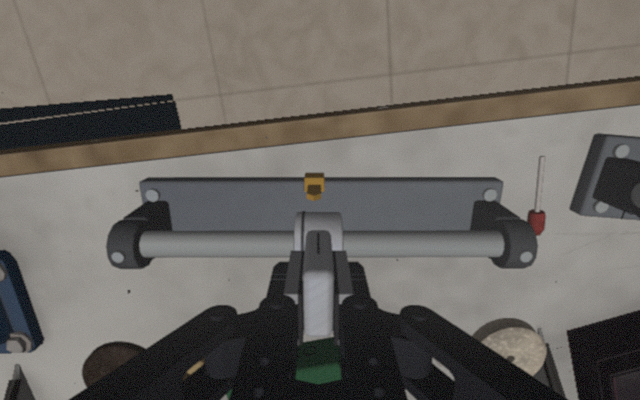

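The clip is at column 314 and the ring and tab are centred near 319, so the collar is about 2 mm past the mark. I move back 2 mm, hold, then open and retreat.

carry_out(
  commands=[
    [[0,-1,0],0,-1],
    [[0,-2,0],0,-1],
    [[0,-2,0],0,-1],
    [[0,-2,0],0,-1],
    [[0,-2,0],0,-1],
    [[0,-2,0],0,-1],
    [[0,-2,0],0,-0.5],
    [[0,-2,0],0,0],
    [[0,-2,0],0,1],
    [[0,-2,0],0,1],
    [[0,-2,0],0,1],
    [[0,-2,0],0,1],
    [[0,-2,-20],0,1],
    [[0,-2,-50],0,1],
    [[0,-2,-80],0,1],
    [[0,-2,-110],0,1],
    [[0,-2,-110],0,1],
    [[0,-2,-110],0,1],
  ],
)

```text
time_s: 9.75
position: [0.4477, -0.0803, 0.1997]
ee_rot: [180.0, -0.0, 173.5]
contact_force: [0.2, -0.3, -0.4]
opening: 0.0851
gripper_force: 0.0
```

```bash
python3 m.py; ls -t pics|head -3
```

```text
[ 0.44767729 -0.08029221  0.1996674 ] 0.0 [ 0.22549456 -0.270089   -0.37800924]
wrist brass along 113 [-0.0332 -0.0287 -0.0234]
wrist collar 0.93 1585 tab [-0.0334 -0.0274 -0.0219] ring [-0.039  -0.0271 -0.0162]
scene brass along 30 [-0.0333 -0.0283 -0.0237]
scene collar 0.87 374 tab [-0.0311 -0.0237 -0.021 ] ring [-0.0389 -0.0207 -0.0156]
side brass along 10 [-0.0296 -0.0268 -0.0242]
side collar 0.75 383 tab [-0.0317 -0.0231 -0.02  ] ring [-0.1164 -0.0181 -0.0141]
side_9.8.png
scene_9.8.png
wrist_9.8.png
```

The tab (−27.5 mm along the bar) is within about 1 mm of the clip (−28.5 mm). The fingers are released and clear.

```bash
python3 -c "
from workcell import env
print(env.finish_job())"
```

```text
the job is handed in; nothing more can be done
None
```

The tabbed collar now stands about 1 mm from its clip, measured with the wrist camera after release; I never went near the plain collar, and the job is handed in, though no verdict came back.

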